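# Draw out the telescopic work rest by one hole

### The job

The sliding tube of the bench work rest must be drawn out by one notch so that its V rest can carry a longer damper: press in the sprung lock button, slide the tube out, and let the button pop all the way up in the next window so that the tube is locked there. Slide gently: never push or pull the tube hard against the lock button when it is caught in a window. Leave the other things on the bench as they are and let go of the work rest at the end.

Things in the scene. Friction and masses are not known exactly. Their poses are not given: they have to be found in the camera images.
- stand: The work rest, fixed to the bench: a level grey square outer tube 210 mm long, 46 mm wide, top 86 mm above the bench, on two feet. Origin on the bench straight under the middle of the first window, where the lock button starts. x: along the tube, the way the inner tube is drawn OUT; y across; z up. The outer tube spans x = -100 to +110 mm (its mouth).
- window1 (a point): Middle of the first window, at the tube's top (z 86 mm). A 12 mm wide slot along the top widens to windows 20 mm long, 22 wide. The second, in a steel plate screwed on by hand (2 mm proud), is centred 45 to 69 mm further out: unmeasured, it differs each time, find it by feel or sight. The button's square collar (17 mm long) catches in windows and slides under the 5 mm lips between.
- tube (a joint): How far the inner steel tube is drawn out, m: 0 = button centred in the first window, grows outwards along the stand's +x, range -0.004 to 0.080 (end stop). Sliding takes 2.5 to 5 N; it stays where it is left. A button that is up in a window stops it, with 1.5 mm play either way. There are two windows only.
- lock (a joint): How far the lock button is pressed down, m: 0 fully up (locked in a window), 0.008 fully down. Sprung up: 3.5 N to start, 6.5 N fully down. Over 0.004 frees the tube. Let go between windows it stays down at about 0.004 under the lips, and springs up to 0 on reaching the second window; held down, it passes by it.
- button_top (a point): Centre of the top of the lock button: a round black cap, 24 mm across, 18 mm tall, on a thin stem, riding along the slot with the inner tube. Fully up its top is 116 mm and its underside 98 mm above the bench; 8 mm lower when fully pressed. It can be pressed from above or pinched by its sides.
- rest_face (a point): Point on the stand-side face of the V rest: an upright plate (10 mm thick, 70 wide, solid from 44 to 109 mm above the bench, prongs to 150) on the inner tube's outer end. On the centre line, 95 mm above the bench, always 185 mm out from the button. Between mouth and plate 75 mm or more of bare inner tube (32 mm square, top 76 mm up). Push the plate outwards here, or pinch it.
- damper: An orange damper lying on the bench, about 340 mm long, 44 mm thick; origin under its middle. Bystander.
- spray: A standing spray can, 66 mm across, 190 mm tall; origin at its foot. Bystander.
- wrench: A steel wrench lying on the bench; origin under it. Bystander.
- bush: A dark steel bush (ring), 52 mm across, 34 mm tall; origin at its foot. Bystander.

How it is judged:
By the outcome, as a careful person would: the job done as asked, in the order asked, and still so for the second after the job is handed in, with the robot touching nothing.
It also fails if it takes over 43 s, if anything falls off the work surface, if the arm or the gripper's body presses on something with over 40 N, if the wrist force passes 120 N, or if a joint passes its speed limit or range.

### The arm

A 7-joint arm with a two-finger parallel gripper is mounted at the origin on the work surface. World frame = base frame: x ahead of the robot, y to its left, z up, the work surface at z = 0. Lengths are in m, angles in rad, forces in N, time in s.
With the tool pointing down it reaches from about 0.4 to 0.9 m from the base axis. Payload 5.6 kg.
Tool frame: the origin (TCP) lies midway between the tips of the shut fingers; the grasp point (between the pads) lies 19 mm behind it (arm.grip_depth is the distance from the TCP to the grasp point, in m); z points along the fingers, y is the line along which they close (so a half turn about z gives the same grasp; the last joint's range is limited). The gripper opens to 92 mm and grips with 3 to 60 N. Pads are 20 mm wide; open, the fingers measure 128 mm over their backs; the gripper's body (75 mm by 189 mm) begins 69 mm behind the grasp point.
Start: joints at [-1.33, 0.468, -0.012, 1.603, 0.006, 1.071, -0.056], TCP at [0.182, 0.624, 0.215] pointing down, gripper open.
Joint ranges: [-2.53, 2.53], [-0.31, 2.02], [-1.57, 1.55], [0.28, 2.44], [-1.29, 4.43], [0.15, 1.84], [-2.92, 2.92]. Speed limits (rad/s): [2.57, 2.57, 3.14, 3.14, 3.14, 3.14, 3.14].

### API

Orientations are given as a 3x3 rotation matrix whose columns are the frame's x, y, z axes.
In Python, from rig import arm gives the robot as it stands.
- The arm moves only by the tool apply_moves, never from a script. Its argument "series" is a list of rows, each an object with "dp": the shift along the tool's x, y, z in cm, a list of three; "twist": the turn, a rotation vector about the tool's x, y, z in rad, a list of three. In form: [{"dp": [dx, dy, dz], "twist": [ax, ay, az]}, ...]. A call has 1 to 8 rows; each row shifts and turns the commanded pose from where the row before left it, along the tool's axes as they then stand; what a row does not reach is not made up. A row lasts 1/10 s, in which the tool goes at most 50 mm and 8.59 degrees, less where a joint would pass 70% of its speed; a pose out of reach is approached as far as the arm can. A call with a gripper value outside its range is refused whole. "fingers" is the opening, from 0 (shut) to 1 (fully open), set as the call begins (left out, the last holds). The fingers move at their own pace and stop on an object; the grip force is fixed at half the most. Time passes only in rows, so rows that do not move let the fingers close. It gives the time, the measured TCP pose, the force, the opening and the grip force at its end, in the units of the state.
- arm.observe(): the state, without advancing time (a new reading comes with each control period).
- arm.snapshot(name): name is "scene" or "side" or "wrist"; returns (picture, depth): 480x640x3 uint8, red, green, blue; 480x640 float32, m along the optical axis (not along the pixel's ray), 0 where there is no reading.
- arm.calibration(name): a dict with "mtx" (3x3 intrinsics, pixels), "distortion" ([k1, k2, p1, p2, k3] as OpenCV has them; the pictures are not rectified), "view" (4x4, takes a point from world to camera coordinates). Camera axes: x right, y up, looking along -z (the intrinsics and any distortion apply to the point x, -y, -z); pixel columns grow to the right and rows downward; lengths in m; the calibration is good to about 2 mm. A picture is of the moment at which its call begins: read the wrist's pose just before it. calibration takes no time and is no camera call; for the wrist camera it gives the pose at the moment of the call.
- arm.finish_job(): hands the job in; it is judged then, once.
The state is a dict: "clock": time; "joint_pos": joint angles; "dq": joint speeds; "joint_efforts": joint torques, N m; "eef_pos": TCP position; "orientation": TCP orientation; "contact_force": force on the tool from outside, world axes, zero at the start; "wrist_torque": the same for the moment, N m; "width": finger opening in m; "gripper_force": force on a finger pad.
Only numpy, scipy, OpenCV 4.12 (cv2) and the standard library are available. Lean on these libraries where they do the work, as an engineer would, in place of code of your own. Each camera call takes 0.05 s, during which the arm holds its last target. There are 200 camera calls.

## Working session

There is one attempt and no reset: what is moved stays moved. The work goes in short steps, Python scripts to look and compute and a tool call to move; the robot and the scene stay as the last step left them, time stands still between calls to the robot, and variables do not carry over. Pictures are saved under pics/ and viewed, at most 10 in all, crops included, and the job is handed in when it is done.

Besides the shell and the picture viewer there is one more tool, called after "Call:" as name(argument=value, ...), one argument or row to a line, values as JSON. apply_moves: Moves the arm, as the interface text tells. Its arguments: {"type":"object","properties":{"series":{"type":"array"},"fingers":{"type":"number"}},"required":["series"]}

```bash
mkdir -p pics; ls; cat > h.py <<'E'
import numpy as np, cv2
from rig import arm
def cloud(name):
    c=arm.calibration(name); img,d=arm.snapshot(name)
    K=np.array(c["mtx"],float);D=np.array(c["distortion"],float);V=np.array(c["view"],float)
    v,u=np.mgrid[0:480,0:640]
    p=cv2.undistortPoints(np.stack([u,v],-1).reshape(-1,1,2).astype(float),K,D).reshape(480,640,2)
    P=np.stack([p[...,0]*d,-p[...,1]*d,-d],-1)
    W=(P-V[:3,3])@V[:3,:3]
    W[d==0]=np.nan
    return img,d,W
E
python3 - <<'E'
from h import *
s=arm.observe();print(s["clock"],s["eef_pos"],s["orientation"],s["width"],s["contact_force"])
out=[]
for n in("scene","side"):
    img,d,W=cloud(n); np.savez(""+n+".npz",img=img,W=W); cv2.imwrite(f"pics/{n}0.png",img[...,::-1])
E
```

```text
pics
0.0 [0.18191304 0.6234188  0.21364658] [[-9.59980487e-01  2.80066675e-01 -3.49371763e-04]
 [ 2.80066858e-01  9.59978993e-01 -1.69936446e-03]
 [-1.40545802e-04 -1.72920417e-03 -9.99998495e-01]] 0.09163767047853927 [ 0.50288989  0.95774402 -0.33100721]
```

View pics/scene0.png

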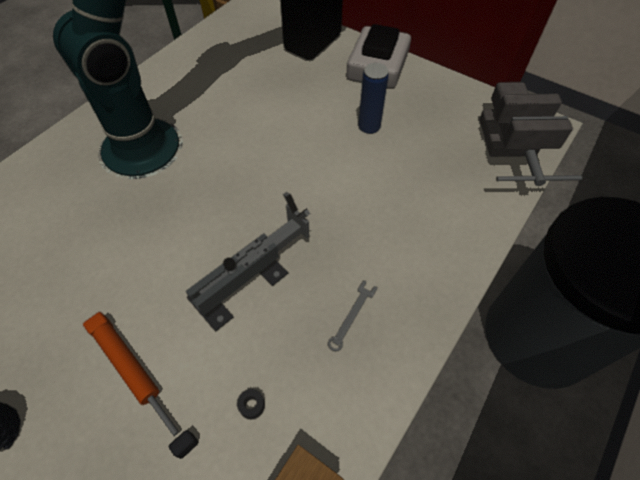

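View pics/side0.png

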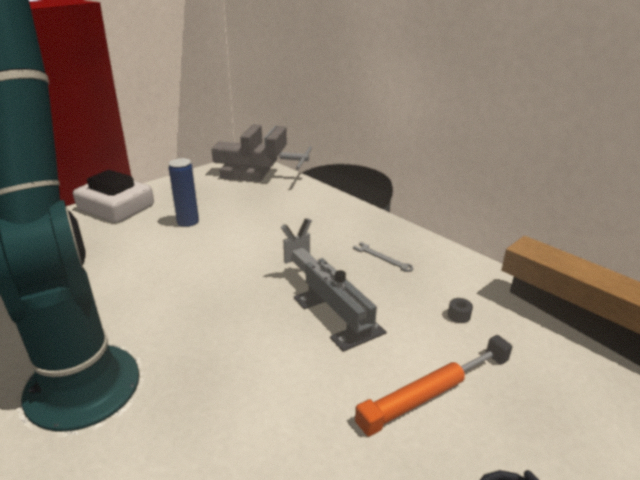

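The scene view shows the stand from (190,300) to (310,225), with the black button at about (230,264). In the side view the button is at (340,276) and the V rest at about (297,245). Next I'll measure the stand.

```bash
python3 - <<'E'
import numpy as np,cv2
for n,(u0,u1,v0,v1) in dict(scene=(180,320,185,335),side=(270,395,215,350)).items():
    f=np.load(n+".npz");img=f["img"];W=f["W"][v0:v1,u0:u1].reshape(-1,3);I=img[v0:v1,u0:u1].reshape(-1,3)
    z=W[:,2]
    m=(z>.080)&(z<.091)
    T=W[m]; (cx,cy),(a,b),ang=r=cv2.minAreaRect(T[:,:2].astype(np.float32))
    c=T[:,:2].mean(0);e=np.linalg.svd(T[:,:2]-c,full_matrices=False)[2][0]
    print(n,m.sum(),np.round(r[0],4),np.round(r[1],4),ang,c,e,np.degrees(np.arctan2(e[1],e[0])))
    B=W[(z>.108)&(z<.12)&(I.max(1)<45)]; print("btn",len(B),np.round(np.median(B,0),4) , np.round(B.min(0),4),np.round(B.max(0),4))
    P=W[(z>.095)&(z<.16)&(I.max(1)>=45)]; print("hi",len(P),np.median(P,0),P.min(0),P.max(0))
    m=(z>.07)&(z<.079); print("low",np.median(W[m],0))
E
python3 - <<'E'
import cv2
a=cv2.imread("pics/scene0.png")[180:340,175:325];b=cv2.imread("pics/side0.png")[210:355,265:395]
a=cv2.resize(a,(400,427),interpolation=3);b=cv2.resize(b,(383,427),interpolation=3)
cv2.imwrite("pics/crop0.png",cv2.convertScaleAbs(cv2.hconcat([a,b]),alpha=1.8))
E
```

```text
scene 1522 [ 0.5166 -0.1287] [0.2941 0.0668] 78.65291595458984 [ 0.50930275 -0.17073573] [-0.2117683 -0.9773199] -102.22599938546325
btn 124 [ 0.5121 -0.1716  0.1155] [ 0.498  -0.1865  0.1082] [0.5638 0.0192 0.1194]
hi 215 [0.55194312 0.00752488 0.11541418] [ 0.49533886 -0.18337609  0.09519311] [0.58281637 0.02419636 0.14995496]
low [ 0.52514084 -0.07985331  0.07621261]
side 1195 [ 0.5087 -0.1298] [0.2947 0.0692] 76.3592529296875 [ 0.5037988  -0.16744038] [-0.19042334 -0.98170207] -100.97749077245665
  return _methods._mean(a, axis=axis, dtype=dtype,
  ret = um.true_divide(
Traceback (most recent call last):
ValueError: zero-size array to reduction operation minimum which has no identity
```

View pics/crop0.png

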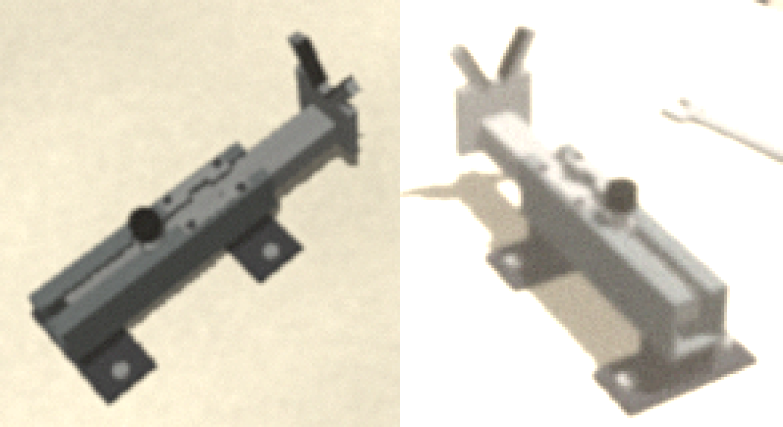

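The crop shows the button in the first window. Further out, towards the V plate, is the screwed-on steel plate, with the second window between its four screws. The stand's outward axis is at about 78° in the world frame. Next I'll work out the approach rows.

```bash
cat >> h.py <<'E'
from scipy.spatial.transform import Rotation as R
def rows(target,yaw_y,n,nt=None):
    """constant world step rows; tool y ends at yaw_y deg, tool down"""
    s=arm.observe();p=np.array(s["eef_pos"]);M=np.array(s["orientation"])
    y=np.array([np.cos(np.radians(yaw_y)),np.sin(np.radians(yaw_y)),0]);z=np.array([0,0,-1.]);G=np.c_[np.cross(y,z),y,z]
    rv=R.from_matrix(M.T@G).as_rotvec();nt=nt or n
    st=(np.array(target)-p)/n*100
    for i in range(n):
        print(i,np.round(M.T@st,2),np.round(rv/nt if i<nt else 0*rv,3))
        if i<nt:M=M@R.from_rotvec(rv/nt).as_matrix()
E
python3 -c "
from h import *
rows([.512,-.13,.29],-12,22,11)"
```

```text
0 [-2.4  -2.87 -0.34] [-0.     0.     0.136]
1 [-2.77 -2.52 -0.34] [-0.     0.     0.136]
2 [-3.08 -2.12 -0.34] [-0.     0.     0.136]
3 [-3.34 -1.68 -0.34] [-0.     0.     0.136]
4 [-3.54 -1.21 -0.34] [-0.     0.     0.136]
5 [-3.67 -0.72 -0.34] [-0.     0.     0.136]
6 [-3.73 -0.22 -0.35] [-0.     0.     0.136]
7 [-3.73  0.29 -0.35] [-0.     0.     0.136]
8 [-3.65  0.79 -0.35] [-0.     0.     0.136]
9 [-3.51  1.28 -0.35] [-0.     0.     0.136]
10 [-3.31  1.75 -0.35] [-0.     0.     0.136]
11 [-3.04  2.18 -0.35] [-0.  0.  0.]
12 [-3.04  2.18 -0.35] [-0.  0.  0.]
13 [-3.04  2.18 -0.35] [-0.  0.  0.]
14 [-3.04  2.18 -0.35] [-0.  0.  0.]
15 [-3.04  2.18 -0.35] [-0.  0.  0.]
16 [-3.04  2.18 -0.35] [-0.  0.  0.]
17 [-3.04  2.18 -0.35] [-0.  0.  0.]
18 [-3.04  2.18 -0.35] [-0.  0.  0.]
19 [-3.04  2.18 -0.35] [-0.  0.  0.]
20 [-3.04  2.18 -0.35] [-0.  0.  0.]
21 [-3.04  2.18 -0.35] [-0.  0.  0.]
```

Call:
apply_moves(
  series=[
    {"dp":[-2.4,-2.9,-1.0],"twist":[0,0,0.136]},
    {"dp":[-2.8,-2.5,-1.0],"twist":[0,0,0.136]},
    {"dp":[-3.1,-2.1,-1.0],"twist":[0,0,0.136]},
    {"dp":[-3.3,-1.7,-1.0],"twist":[0,0,0.136]},
    {"dp":[-3.5,-1.2,-1.0],"twist":[0,0,0.136]},
    {"dp":[-3.7,-0.7,-1.0],"twist":[0,0,0.136]},
    {"dp":[-3.7,-0.2,-1.0],"twist":[0,0,0.136]},
    {"dp":[-3.7,0.3,-0.7],"twist":[0,0,0.136]},
  ],
  fingers=0.7,
)

```text
clock: 0.9
eef_pos: [0.3027, 0.3493, 0.292]
orientation: [[-0.192, 0.981, 0.0], [0.981, 0.192, 0.0], [0.0, 0.0, -1.0]]
contact_force: [0.0, -0.2, 0.8]
width: 0.0643
gripper_force: 0.0
```

Call:
apply_moves(
  series=[
    {"dp":[-3.7,0.8,0],"twist":[0,0,0.136]},
    {"dp":[-3.5,1.3,0],"twist":[0,0,0.136]},
    {"dp":[-3.3,1.8,0],"twist":[0,0,0.136]},
    {"dp":[-3.0,2.2,0],"twist":[0,0,0]},
    {"dp":[-3.0,2.2,0],"twist":[0,0,0]},
    {"dp":[-3.0,2.2,0],"twist":[0,0,0]},
    {"dp":[-3.0,2.2,0],"twist":[0,0,0]},
    {"dp":[-3.0,2.2,0],"twist":[0,0,0]},
  ],
)

```text
clock: 1.7
eef_pos: [0.4248, 0.0766, 0.2915]
orientation: [[0.207, 0.978, -0.0], [0.978, -0.207, 0.0], [0.0, -0.0, -1.0]]
contact_force: [0.8, 0.7, -0.6]
width: 0.0645
gripper_force: 0.0
```

Call:
apply_moves(
  series=[
    {"dp":[-3.0,2.2,0],"twist":[0,0,0]},
    {"dp":[-3.0,2.2,0],"twist":[0,0,0]},
    {"dp":[-3.0,2.2,0],"twist":[0,0,0]},
    {"dp":[-3.0,2.2,0],"twist":[0,0,0]},
    {"dp":[0,0,0],"twist":[0,0,0]},
    {"dp":[0,0,0],"twist":[0,0,0]},
  ],
)

```text
clock: 2.3
eef_pos: [0.4855, -0.0578, 0.2911]
orientation: [[0.209, 0.978, -0.001], [0.978, -0.209, -0.0], [-0.0, -0.001, -1.0]]
contact_force: [-0.2, 0.1, 0.7]
width: 0.0644
gripper_force: 0.0
```

```bash
python3 - <<'E'
from h import *
img,d,W=cloud("wrist"); np.savez("w1.npz",img=img,W=W); cv2.imwrite("pics/w1.png",cv2.convertScaleAbs(img[...,::-1],alpha=1.6))
E
```

```text
(no output)
```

View pics/w1.png

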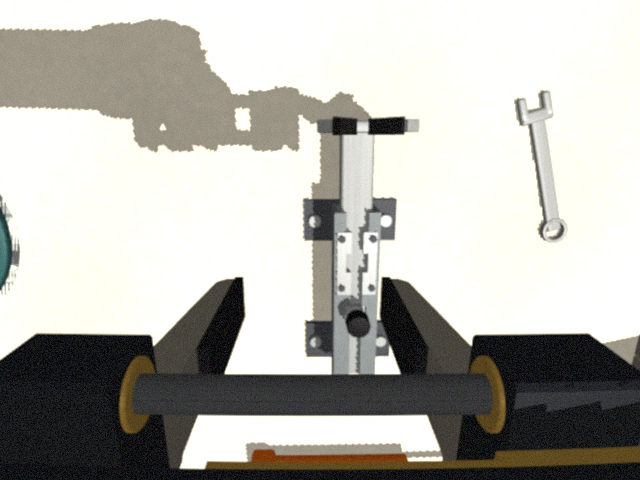

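The wrist view shows the button at (357,320), the screwed plate over rows 235 to 293 with the second window at about (357,262), and the V plate at row 126. The tube is nearly aligned with the image columns. Next I'll measure the axis, the button and the second window.

```bash
python3 - <<'E'
from h import *
f=np.load("w1.npz");img=f["img"];W=f["W"]
S=np.zeros((480,640),bool);S[130:370,300:420]=1
m=S&(W[...,2]>.081)&(W[...,2]<.092)
T=W[m][:,:2]
# axis from left/right edges of tube top by row
mid=[];
for r in range(215,365,3):
    c=np.where(m[r])[0]
    if len(c)>15:
        mid.append((W[r,c[0],:2]+W[r,c[-1],:2])/2)
mid=np.array(mid);vx,vy,x0,y0=cv2.fitLine(mid.astype(np.float32),cv2.DIST_HUBER,0,.01,.01).ravel()
if vy<0:vx,vy=-vx,-vy
e=np.array([vx,vy]);n=np.array([-vy,vx]);print("axis deg",np.degrees(np.arctan2(vy,vx)),x0,y0)
b=S&(W[...,2]>.109)&(W[...,2]<.122);b[:280]=0
B=W[b];bc=(B.min(0)+B.max(0))/2;print("btn",b.sum(),np.median(B,0),bc, "z",np.percentile(B[:,2],[5,50,95]))
o=np.array([x0,y0]);lat=(bc[:2]-o)@n;print("btn lateral vs axis",lat,"s",(bc[:2]-o)@e)
sb=(bc[:2]-o)@e
# profile: at |lat| 7..10 mm  (inside window, outside slot): height and brightness by s
g=img.mean(2);Q=W[...,:2]-o;s=Q@e-sb;l=Q@n
for k in np.arange(.02,.112,.003):
    q=[]
    for sg in(1,-1):
        a=S&(abs(s-k)<.0015)&(sg*l>.0068)&(sg*l<.0105)
        q+= [a.sum(),round(float(np.nanmedian(W[a][:,2])),4),round(g[a].mean())]
    print(round(k,4),q)
a=S&(s>.165)&(abs(l)<.025)&(W[...,2]>.09);print("plate",np.percentile(s[a],[2,50,98]))
cv2.imwrite("pics/w1c.png",cv2.resize(cv2.convertScaleAbs(img[215:335,320:400,::-1],alpha=1.2),None,fx=5,fy=5,interpolation=2))
E
```

```text
axis deg 78.36913 0.5123517 -0.14758635
btn 440 [ 0.50693226 -0.17189788  0.11550754] [ 0.50694232 -0.17381541  0.11322769] z [0.11089596 0.11550754 0.1167269 ]
btn lateral vs axis 1.0377724330809063e-05 s -0.02678106050021285
0.02 [np.int64(10), 0.0859, 101, np.int64(10), 0.0857, 103]
0.023 [np.int64(5), 0.0873, 139, np.int64(8), 0.0876, 129]
0.026 [np.int64(7), 0.0881, 147, np.int64(8), 0.0875, 146]
0.029 [np.int64(9), 0.0878, 148, np.int64(9), 0.0877, 151]
0.032 [np.int64(10), 0.0884, 148, np.int64(9), 0.088, 152]
0.035 [np.int64(10), 0.0872, 148, np.int64(7), 0.0875, 153]
0.038 [np.int64(10), 0.0879, 149, np.int64(10), 0.0881, 152]
0.041 [np.int64(12), 0.0878, 151, np.int64(8), 0.0875, 151]
0.044 [np.int64(10), 0.0882, 151, np.int64(12), 0.0878, 154]
0.047 [np.int64(24), 0.0841, 107, np.int64(23), 0.0824, 86]
0.05 [np.int64(7), 0.0759, 130, np.int64(7), 0.0761, 111]
0.053 [np.int64(9), 0.0752, 133, np.int64(9), 0.0761, 106]
0.056 [np.int64(9), 0.0756, 133, np.int64(9), 0.0759, 87]
0.059 [np.int64(8), 0.0759, 134, np.int64(8), 0.0756, 109]
0.062 [np.int64(7), 0.0759, 138, np.int64(10), 0.0756, 97]
  return np.nanmean(a, axis, out=out, keepdims=keepdims)
<stdin>:25: RuntimeWarning: Mean of empty slice.
  ret = ret.dtype.type(ret / rcount)
Traceback (most recent call last):
ValueError: cannot convert float NaN to integer
```

The button is at (0.507, -0.172) and the axis is at 78.4°. The second window is about 57 mm further out. I'll move over the button and descend around the cap.

Call:
apply_moves(
  series=[
    {"dp":[-3.6,1.5,1],"twist":[0,0,-0.007]},
    {"dp":[-3.6,1.5,2],"twist":[0,0,0]},
    {"dp":[-3.5,1.5,2],"twist":[0,0,0]},
    {"dp":[0,0,3],"twist":[0,0,0]},
    {"dp":[0,0,3],"twist":[0,0,0]},
    {"dp":[0,0,2],"twist":[0,0,0]},
    {"dp":[0,0,0],"twist":[0,0,0]},
    {"dp":[0,0,0],"twist":[0,0,0]},
  ],
)

```text
clock: 3.15
eef_pos: [0.5084, -0.1703, 0.1619]
orientation: [[0.199, 0.98, -0.0], [0.98, -0.199, 0.001], [0.0, -0.0, -1.0]]
contact_force: [0.6, 0.0, 0.7]
width: 0.0643
gripper_force: 0.0
```

```bash
python3 - <<'E'
from h import *
s=arm.observe();M=np.array(s["orientation"]);p=np.array(s["eef_pos"]);print(p,M[:,0])
img,d,W=cloud("wrist")
for n,I in(("w2",img),):cv2.imwrite(f"pics/{n}.png",cv2.convertScaleAbs(I[...,::-1],alpha=1.5))
m=(W[...,2]>.113)&(W[...,2]<.12)&(np.hypot(W[...,0]-.507,W[...,1]+.172)<.025)
B=W[m];c=(np.percentile(B,2,axis=0)+np.percentile(B,98,axis=0))/2;print(m.sum(),c,"tool delta cm",M.T@(c-p)*100)
E
```

```text
[ 0.50842384 -0.17030616  0.1619011 ] [1.99126152e-01 9.79973742e-01 4.89754626e-04]
1164 [ 0.50719701 -0.17374472  0.11541541] tool delta cm [-0.36367599 -0.05032318  4.64840743]
```

View pics/w2.png

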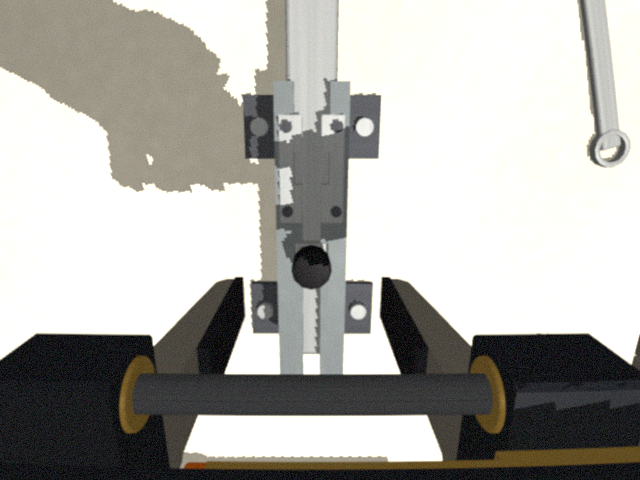

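The wrist view shows the cap at (312,267), centred between the open fingers. I'll descend and pinch it.

Call:
apply_moves(
  series=[
    {"dp":[-0.3,-0.05,2],"twist":[0,0,0]},
    {"dp":[0,0,2],"twist":[0,0,0]},
    {"dp":[0,0,1.5],"twist":[0,0,0]},
    {"dp":[0,0,0.6],"twist":[0,0,0]},
    {"dp":[0,0,0],"twist":[0,0,0]},
    {"dp":[0,0,0],"twist":[0,0,0]},
  ],
)

```text
clock: 3.8
eef_pos: [0.5077, -0.1744, 0.1014]
orientation: [[0.201, 0.98, 0.001], [0.98, -0.201, -0.0], [0.0, 0.001, -1.0]]
contact_force: [-0.1, 0.4, -0.7]
width: 0.0641
gripper_force: 0.0
```

Call:
apply_moves(
  series=[
    {"dp":[0,0,0],"twist":[0,0,0]},
    {"dp":[0,0,0],"twist":[0,0,0]},
    {"dp":[0,0,0],"twist":[0,0,0]},
    {"dp":[0,0,0],"twist":[0,0,0]},
    {"dp":[0,0,0],"twist":[0,0,0]},
    {"dp":[0,0,0],"twist":[0,0,0]},
  ],
  fingers=0.1,
)

```text
clock: 4.4
eef_pos: [0.5071, -0.1742, 0.1006]
orientation: [[0.201, 0.98, 0.0], [0.98, -0.201, 0.0], [0.0, 0.0, -1.0]]
contact_force: [-0.0, -0.3, 1.3]
width: 0.023
gripper_force: 30.0
```

Pinched with almost no side load. Now I'll press.

Call:
apply_moves(
  series=[
    {"dp":[0,0,0.2],"twist":[0,0,0]},
    {"dp":[0,0,0.2],"twist":[0,0,0]},
    {"dp":[0,0,0.2],"twist":[0,0,0]},
    {"dp":[0,0,0.0],"twist":[0,0,0]},
    {"dp":[0,0,0],"twist":[0,0,0]},
  ],
)

```text
clock: 4.9
eef_pos: [0.5072, -0.1743, 0.0947]
orientation: [[0.201, 0.98, 0.0], [0.98, -0.201, 0.0], [0.0, 0.0, -1.0]]
contact_force: [-0.4, 0.5, 5.2]
width: 0.0231
gripper_force: 30.0
```

Call:
apply_moves(
  series=[
    {"dp":[0,0,0.08],"twist":[0,0,0]},
    {"dp":[0,0,0],"twist":[0,0,0]},
    {"dp":[0.1,0,0],"twist":[0,0,0]},
    {"dp":[0.1,0,0],"twist":[0,0,0]},
    {"dp":[0.1,0,0],"twist":[0,0,0]},
  ],
)

```text
clock: 5.4
eef_pos: [0.5075, -0.1727, 0.0941]
orientation: [[0.201, 0.979, 0.0], [0.979, -0.201, -0.002], [-0.002, 0.001, -1.0]]
contact_force: [-1.8, -2.3, 5.9]
width: 0.0234
gripper_force: 30.0
```

Call:
apply_moves(
  series=[
    {"dp":[0.1,0,0],"twist":[0,0,0]},
    {"dp":[0.1,0,0],"twist":[0,0,0]},
    {"dp":[0.1,0,0],"twist":[0,0,0]},
  ],
)

```text
clock: 5.7
eef_pos: [0.5082, -0.1698, 0.0941]
orientation: [[0.201, 0.979, 0.0], [0.979, -0.201, -0.002], [-0.002, 0.001, -1.0]]
contact_force: [-2.8, -1.0, 5.8]
width: 0.0231
gripper_force: 30.0
```

It slides freely at about 3 N. I'll draw it another 32 mm, still held down and well short of the second window.

Call:
apply_moves(
  series=[
    {"dp":[0.3,0,0],"twist":[0,0,0]},
    {"dp":[0.5,0,0],"twist":[0,0,0]},
    {"dp":[0.5,0,0],"twist":[0,0,0]},
    {"dp":[0.5,0,0],"twist":[0,0,0]},
    {"dp":[0.5,0,0],"twist":[0,0,0]},
    {"dp":[0.5,0,0],"twist":[0,0,0]},
    {"dp":[0.4,0,0],"twist":[0,0,0]},
    {"dp":[0,0,0],"twist":[0,0,0]},
  ],
)

```text
clock: 6.5
eef_pos: [0.5147, -0.1375, 0.094]
orientation: [[0.201, 0.98, 0.0], [0.98, -0.201, -0.001], [-0.001, 0.0, -1.0]]
contact_force: [-1.2, -0.7, 4.9]
width: 0.0228
gripper_force: 30.0
```

Call:
apply_moves(
  series=[
    {"dp":[0,0,0],"twist":[0,0,0]},
    {"dp":[0,0,0],"twist":[0,0,0]},
    {"dp":[0,0,0],"twist":[0,0,0]},
  ],
  fingers=0.7,
)

```text
clock: 6.8
eef_pos: [0.5146, -0.1369, 0.0935]
orientation: [[0.201, 0.98, -0.0], [0.98, -0.201, 0.0], [-0.0, -0.0, -1.0]]
contact_force: [0.1, 0.9, -0.1]
width: 0.0452
gripper_force: 0.0
```

Call:
apply_moves(
  series=[
    {"dp":[0,0,-1],"twist":[0,0,0]},
    {"dp":[0,0,-2],"twist":[0,0,0]},
    {"dp":[0,0,-3],"twist":[0,0,0]},
    {"dp":[0,0,-2],"twist":[0,0,0]},
    {"dp":[0,0,0],"twist":[0,0,0]},
    {"dp":[0,0,0],"twist":[0,0,0]},
  ],
)

```text
clock: 7.4
eef_pos: [0.5149, -0.1368, 0.1742]
orientation: [[0.2, 0.98, 0.001], [0.98, -0.2, 0.0], [0.001, 0.001, -1.0]]
contact_force: [-0.3, -0.4, -0.1]
width: 0.0642
gripper_force: 0.0
```

```bash
cat >> h.py <<'E'
def btn(save=None,cam="wrist"):
    s=arm.observe();M=np.array(s["orientation"]);p=np.array(s["eef_pos"])
    img,d,W=cloud(cam)
    if save:cv2.imwrite(f"pics/{save}.png",cv2.convertScaleAbs(img[...,::-1],alpha=1.5))
    a=np.radians(78.37);e=np.array([np.cos(a),np.sin(a)]);n=np.array([-e[1],e[0]])
    Q=W[...,:2]-np.array([.5072,-.1737]);S=Q@e;L=Q@n
    m=(W[...,2]>.1035)&(W[...,2]<.125)&(abs(L)<.016)&(S>-.02)&(S<.1)
    zt=np.median(W[m][:,2]) if m.any() else np.nan
    m&=abs(W[...,2]-zt)<.0025
    f=lambda v:np.percentile(v[m],[2,98]).mean()
    b=(W[...,2]>.093)&(W[...,2]<.108)&(abs(L)<.025)&(abs(L)>.014)&(S>.16)&(S<.29)
    print("btn n",m.sum(),"s",f(S),"lat",f(L),"ztop",zt,"| plate face s",np.percentile(S[b],[1,5,50]) if b.any() else None)
    print("tcp",p,"s,l",(p[:2]-[.5072,-.1737])@e,(p[:2]-[.5072,-.1737])@n,"F",np.round(s["contact_force"],1))
    return img,W,S,L
E
python3 - <<'E'
from h import *
img,W,S,L=btn("w3")
g=img.mean(2)
for k in np.arange(.04,.085,.0015):
    a=(abs(S-k)<.00075)&(abs(L)>.0068)&(abs(L)<.0105)&(W[...,2]<.1)
    print(round(k,4),a.sum(),np.round(np.percentile(W[a][:,2],[10,50,90]),4) if a.any() else '')
E
```

```text
btn n 1040 s 0.03727691661876173 lat -0.00014452455991277938 ztop 0.11159900330457195 | plate face s None
tcp [ 0.51488125 -0.13676168  0.1741639 ] s,l 0.037728442690761956 -7.712864650605767e-05 F [-0.3 -0.4 -0.1]
0.04 0 
0.0415 4 [0.0869 0.0877 0.088 ]
0.043 16 [0.0875 0.088  0.0985]
0.0445 31 [0.087  0.0881 0.0985]
0.046 50 [0.0751 0.0874 0.0897]
0.0475 50 [0.0752 0.0825 0.0877]
0.049 21 [0.075  0.0758 0.0763]
0.0505 23 [0.0744 0.0758 0.0764]
0.052 23 [0.0749 0.0761 0.0767]
0.0535 21 [0.075  0.0762 0.0767]
0.055 23 [0.0747 0.0756 0.0767]
0.0565 22 [0.0748 0.0757 0.0766]
0.058 21 [0.075  0.0758 0.0765]
0.0595 23 [0.0749 0.0759 0.077 ]
0.061 24 [0.0748 0.0754 0.076 ]
0.0625 22 [0.0753 0.076  0.0769]
0.064 22 [0.0748 0.0754 0.0764]
0.0655 0 
0.067 13 [0.0865 0.0873 0.0885]
0.0685 23 [0.087  0.0877 0.0883]
0.07 28 [0.0868 0.0876 0.0885]
0.0715 28 [0.0873 0.0881 0.0886]
0.073 26 [0.0872 0.0878 0.0891]
0.0745 25 [0.0867 0.0876 0.0884]
0.076 30 [0.087  0.0877 0.0886]
0.0775 26 [0.0871 0.0876 0.0884]
0.079 23 [0.0867 0.0874 0.0882]
0.0805 26 [0.0868 0.0873 0.0884]
0.082 28 [0.0868 0.0874 0.0881]
0.0835 23 [0.0872 0.0879 0.0888]
0.085 22 [0.0871 0.088  0.0887]
```

View pics/w3.png

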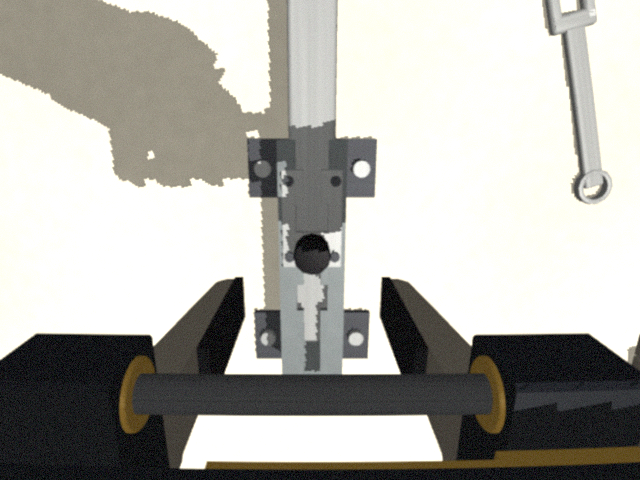

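The view shows the cap at (312,254). It has settled at about 0.004 under the lips, with s = 37 mm. The window spans about 46.7 to 66.3 mm, so its centre is near 56.5 mm. Next I'll push the V plate outwards with shut fingers.

Call:
apply_moves(
  series=[
    {"dp":[4,0,0],"twist":[0,0,0]},
    {"dp":[4,0,0],"twist":[0,0,0]},
    {"dp":[4,0,0],"twist":[0,0,0]},
    {"dp":[3.7,0,0],"twist":[0,0,0]},
    {"dp":[0,0,2],"twist":[0,0,0]},
    {"dp":[0,0,3],"twist":[0,0,0]},
    {"dp":[0,0,2.5],"twist":[0,0,0]},
    {"dp":[0,0,1],"twist":[0,0,0]},
  ],
  fingers=0,
)

```text
clock: 8.25
eef_pos: [0.5439, 0.0167, 0.0856]
orientation: [[0.201, 0.98, -0.006], [0.98, -0.201, -0.001], [-0.002, -0.005, -1.0]]
contact_force: [-1.3, 0.1, 0.3]
width: 0.0024
gripper_force: 0.0
```

Call:
apply_moves(
  series=[
    {"dp":[0.3,0,0],"twist":[0,0,0]},
    {"dp":[0.3,0,0],"twist":[0,0,0]},
    {"dp":[0,0,0],"twist":[0,0,0]},
  ],
)

```text
clock: 8.55
eef_pos: [0.5485, 0.0233, 0.0898]
orientation: [[0.2, 0.98, 0.002], [0.98, -0.2, 0.001], [0.001, 0.002, -1.0]]
contact_force: [0.0, 0.2, 0.6]
width: 0.0003
gripper_force: 0.0
```

```bash
python3 - <<'E'
from h import *
btn(cam="scene")
btn(cam="side")
E
```

```text
btn n 77 s 0.0368470214835457 lat 0.000767622070811871 ztop 0.11195635987760094 | plate face s None
tcp [0.54845011 0.02327346 0.08981513] s,l 0.2012452083234288 -0.0006952011546076127 F [0.  0.2 0.6]
btn n 61 s 0.03567358558166851 lat 0.0018253079136401557 ztop 0.11136887131772717 | plate face s [0.1889831  0.19173023 0.22110016]
tcp [0.5483655  0.02302165 0.08985902] s,l 0.2009815039874789 -0.0006630906108362385 F [-0.7 -0.9  0.6]
```

Call:
apply_moves(
  series=[
    {"dp":[0.3,0,0],"twist":[0,0,0]},
    {"dp":[0.3,0,0],"twist":[0,0,0]},
    {"dp":[0.2,0,0],"twist":[0,0,0]},
    {"dp":[0.2,0,0],"twist":[0,0,0]},
    {"dp":[0.2,0,0],"twist":[0,0,0]},
    {"dp":[0.2,0,0],"twist":[0,0,0]},
  ],
)

```text
clock: 9.25
eef_pos: [0.5499, 0.0348, 0.0888]
orientation: [[0.201, 0.979, -0.001], [0.979, -0.201, -0.002], [-0.002, -0.0, -1.0]]
contact_force: [-1.1, -4.6, 2.0]
width: 0.0006
gripper_force: 2.6
```

Call:
apply_moves(
  series=[
    {"dp":[0.2,0,0],"twist":[0,0,0]},
    {"dp":[0.2,0,0],"twist":[0,0,0]},
    {"dp":[0.2,0,0],"twist":[0,0,0]},
  ],
)

```text
clock: 9.55
eef_pos: [0.551, 0.0402, 0.0888]
orientation: [[0.202, 0.979, -0.001], [0.979, -0.202, -0.002], [-0.002, -0.0, -1.0]]
contact_force: [-1.4, -4.5, 2.7]
width: 0.0004
gripper_force: 2.6
```

```bash
python3 - <<'E'
from h import *
btn(cam="scene")
E
```

```text
btn n 70 s 0.04298634985589426 lat 0.00111236887145553 ztop 0.11183449796133743 | plate face s [0.22710894 0.22742289 0.22833482]
tcp [0.55104737 0.04022814 0.088819  ] s,l 0.21837538373293852 0.00017876345896677214 F [-1.4 -4.5  2.7]
```

The button is at about 43 mm, pushing at about 4.7 N. I'll push on 9 mm, then take 1 mm steps.

Call:
apply_moves(
  series=[
    {"dp":[0.15,0,0],"twist":[0,0,0]},
    {"dp":[0.15,0,0],"twist":[0,0,0]},
    {"dp":[0.15,0,0],"twist":[0,0,0]},
    {"dp":[0.15,0,0],"twist":[0,0,0]},
    {"dp":[0.15,0,0],"twist":[0,0,0]},
    {"dp":[0.1,0,0],"twist":[0,0,0]},
    {"dp":[0,0,0],"twist":[0,0,0]},
  ],
)

```text
clock: 10.3
eef_pos: [0.5529, 0.0492, 0.0888]
orientation: [[0.202, 0.979, -0.001], [0.979, -0.202, -0.001], [-0.001, -0.0, -1.0]]
contact_force: [-2.2, -4.6, 2.1]
width: 0.0004
gripper_force: 2.6
```

```bash
python3 - <<'E'
from h import *
btn(cam="scene")
E
```

```text
btn n 81 s 0.05209474292326123 lat 0.0013244049042992877 ztop 0.11197496488390021 | plate face s [0.21863335 0.22008237 0.23733916]
tcp [0.5528893  0.04922732 0.08879765] s,l 0.2275611288940655 0.00018880544801505887 F [-2.2 -4.6  2.1]
```

Call:
apply_moves(
  series=[
    {"dp":[0.1,0,0],"twist":[0,0,0]},
    {"dp":[0.05,0,0],"twist":[0,0,0]},
    {"dp":[0,0,0],"twist":[0,0,0]},
  ],
)

```text
clock: 10.65
eef_pos: [0.5532, 0.051, 0.0888]
orientation: [[0.202, 0.979, -0.0], [0.979, -0.202, -0.001], [-0.001, -0.0, -1.0]]
contact_force: [-1.9, -4.5, 2.0]
width: 0.0006
gripper_force: 2.6
```

```bash
python3 - <<'E'
from h import *
btn(cam="scene")
E
```

```text
btn n 72 s 0.05397348254640541 lat 0.0013314063616066234 ztop 0.11232449690432254 | plate face s [0.22034865 0.22047147 0.23958643]
tcp [0.5532267  0.05099682 0.08879222] s,l 0.22936231751460984 0.0002150476655022486 F [-1.9 -4.5  2. ]
```

Call:
apply_moves(
  series=[
    {"dp":[0.1,0,0],"twist":[0,0,0]},
    {"dp":[0,0,0],"twist":[0,0,0]},
  ],
)

```text
clock: 10.9
eef_pos: [0.5537, 0.053, 0.0888]
orientation: [[0.201, 0.98, 0.0], [0.98, -0.201, 0.0], [0.0, -0.0, -1.0]]
contact_force: [-0.9, -1.5, 1.8]
width: 0.0002
gripper_force: 1.3
```

```bash
python3 - <<'E'
from h import *
btn(cam="scene")
E
```

```text
btn n 83 s 0.05573599502697101 lat 0.0011672519362594409 ztop 0.11591578227688176 | plate face s [0.24059092 0.2406079  0.24102021]
tcp [0.55366959 0.05299707 0.08878593] s,l 0.2314107791510081 0.00018448122683621616 F [-0.9 -1.5  1.8]
```

It popped: the cap top is at 0.116 and the force has dropped. I'll back off and lift clear.

Call:
apply_moves(
  series=[
    {"dp":[-0.3,0,0],"twist":[0,0,0]},
    {"dp":[-1,0,0],"twist":[0,0,0]},
    {"dp":[-1,0,-1],"twist":[0,0,0]},
    {"dp":[0,0,-4],"twist":[0,0,0]},
    {"dp":[0,0,-4],"twist":[0,0,0]},
    {"dp":[-4,0,-4],"twist":[0,0,0]},
    {"dp":[-4,0,-4],"twist":[0,0,0]},
    {"dp":[-4,0,0],"twist":[0,0,0]},
  ],
)

```text
clock: 11.75
eef_pos: [0.5291, -0.08, 0.2547]
orientation: [[0.2, 0.98, 0.009], [0.98, -0.2, 0.002], [0.004, 0.009, -1.0]]
contact_force: [0.6, -0.6, 0.1]
width: 0.0002
gripper_force: 0.0
```

Call:
apply_moves(
  series=[
    {"dp":[-4,0,0],"twist":[0,0,0]},
    {"dp":[-2,0,0],"twist":[0,0,0]},
    {"dp":[0,0,0],"twist":[0,0,0]},
    {"dp":[0,0,0],"twist":[0,0,0]},
  ],
)

```text
clock: 12.15
eef_pos: [0.5147, -0.1367, 0.2499]
orientation: [[0.202, 0.979, 0.001], [0.979, -0.202, 0.001], [0.001, 0.0, -1.0]]
contact_force: [-0.3, -0.1, 0.3]
width: 0.0001
gripper_force: 0.0
```

```bash
python3 - <<'E'
from h import *
btn("w4")
E
```

```text
btn n 672 s 0.056606732139486825 lat 7.209732049808047e-05 ztop 0.1155793817897126 | plate face s None
tcp [ 0.51473972 -0.13666552  0.24986202] s,l 0.037794093644084745 8.088096694139697e-05 F [-0.3 -0.1  0.3]
```

View pics/w4.png

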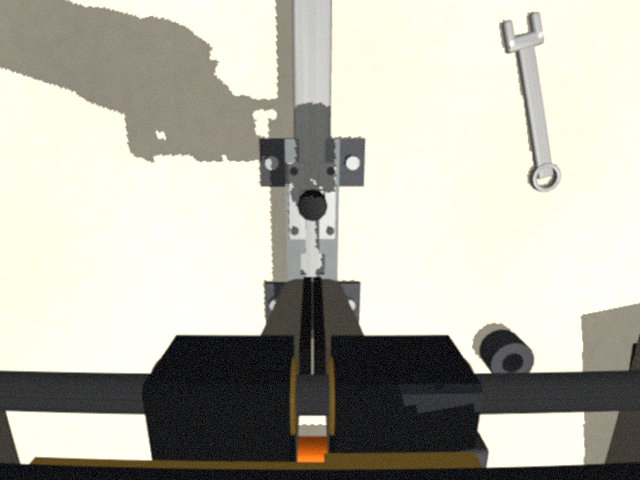

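The cap at (312,205) sits in the second window. It is fully up at 0.1156, with s = 56.6 mm, and the gripper is clear. I'll hand the job in.

```bash
python3 -c "
from rig import arm
print(arm.finish_job())"
```

```text
the job is handed in; nothing more can be done
None
```

The tube is drawn out about 57 mm, the lock button is fully up in the second window, the arm is clear of the work rest, and the job was handed in at about 12 s (no verdict came back).

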